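# Bring the jar out through the fermenting cabinet's pass box

## Task

A screw-capped jar and a salt shaker stand in the pass box at the front of the small fermenting cabinet. First press down on the knob of the inner gate, with the outer flap still closed, and feel that the gate is fully shut (push it home if it is ajar); then pull both flap supports right out, and only then lower the flap by its grip, under control, until it lies level on them. Lift the jar out and stand it upright on the lowered flap, leaving the shaker standing in the pass box, the gate shut, and the mug, the cup and the lidded glass jar on the table where they are.

Things in the scene. Friction and masses are not known exactly. Their poses are not given: they have to be found in the camera images.
- cabinet: White cabinet, fixed to the table: 360 mm wide (y), 180 deep (x), 195 high at the back. Origin: middle of the lower front edge, at table height; x points to its back (away from the robot), y to the left seen from the robot, z up. The pass box is its front part, the inner room lies behind the gate, under a flat roof at 195 mm.
- pass_box (a point): Middle of the pass box's floor, 12 mm above the table. Inside, the box spans cabinet x = 8 to 98 mm, y = -170 to 170 mm (-148 to 148 below 95 mm, where the support bars run). Front wall 105 mm high; the tops of the 10 mm side walls rise at 45 degrees from 105 mm at the front to 195 mm at the gate.
- gate (a joint): Inner door: an aluminium gate across the back of the pass box (at x = 102 mm) that slides straight up. Height above shut in m: 0 shut, up to 0.035; it stays where it is left and takes 2 to 3 N to push down. It may stand up to 25 mm open at the start.
- gate_knob_top (a point): Centre of the flat top of the gate's knob (dark, round, 34 mm across, 20 high, on a stem on the gate's top edge at cabinet x = 102 mm, y = +95 mm). 236 mm above the table when the gate is shut; it rises with the gate. Press straight down here.
- support_left (a joint): Wooden bar (20 mm wide, 22 mm high, top 95 mm above the table) that slides out of the cabinet's front at y = +158 mm, along the cabinet's -x. Value: how far it is pulled out, m; 0 in, 0.12 right out (stop). Sliding friction about 2 N, stays where left; may start up to 25 mm out.
- support_left_knob (a point): Centre of the left support's knob: a dark disc 22 mm across, 16 mm long, axis along the cabinet's x, 35 mm in front of the cabinet's front when in, 83 mm above the table. Pinch it from above across y.
- support_right (a joint): The same support at y = -158 mm.
- support_right_knob (a point): Centre of the right support's knob, the same as the left one.
- flap (a joint): Outer door: grey drop-front flap 360 mm wide, 134 long, 10 thick, 0.35 kg, hinged along the cabinet's y at x = 0, z = 105 mm. Value in rad: 0 closed (slopes back and up at 45 degrees over the pass box), 2.356 level, pointing to cabinet -x, resting on the supports if these are out; without them it sags, up to 2.75. Let go, it stays between about 0.3 and 1.25 rad, else falls.
- flap_middle (a point): Middle of the flap's inner face, which is its upper face once lowered: then 67 mm in front of the hinge line and 105 mm above the table; free level area 134 x 360 mm.
- flap_grip (a point): Centre of the flap's dark grip: round bar 18 mm thick, 40 long, along cabinet y, mid free edge, 20 mm beyond that edge, 20 mm out from the inner face. Pinch its flat ends across y from above at any flap angle; it turns between the fingers. From the hinge line: 95 mm behind, 123 above when closed; 154 in front, 20 below when level.
- jar: Glass spice jar with a screw cap and a paper label, 46 mm across, 106 mm high, 0.11 kg. Origin: centre of its underside. z up.
- shaker: Salt shaker with a domed top, 44 mm across, 90 mm high. Origin: centre of its underside. It and the jar stand side by side in the pass box, either way round, about 110 mm apart.
- mug: White mug, 82 mm across without its handle, 94 high, standing on the left of the table. Origin: near the middle of its underside.
- cup: Patterned tea cup, 90 mm across without its handle, 60 high, standing on the right of the table, nearer than the lidded glass jar. Origin: near the middle of its underside.
- glass_jar: Lidded glass jar, 70 mm across, 86 mm high, on the right of the cabinet. Origin: centre of its underside.

How it is judged:
On the way, in this order (a step that is already met when the one before it is completed fails the run):
1. with the flap closed, the fingers press on the gate knob and the gate is fully shut (contact force between the fingers and gate above 3 N and value of joint gate below 0.0025 m and value of joint flap below 0.05 rad), for 0.2 s.
2. both supports are pulled out, the flap still closed (value of joint each of support_left, support_right above 0.1 m and value of joint flap below 0.1 rad), for 0.1 s.
3. the flap lies level on both supports (value of joint each of support_left, support_right above 0.1 m and value of joint flap between 2.28 and 2.44 rad), for 0.2 s.
At the end, for the whole second after the job is handed in: The jar stands upright (within 0.12 rad) and at rest on the lowered flap, its centre at least 16 mm inside the flap's edges; the flap lies level (2.28 to 2.44 rad) with both supports more than 0.10 m out; the gate is shut (under 3 mm); the shaker stands upright (within 0.25 rad) in the pass box (all of step 3 and value of joint gate below 0.003 m and x of jar in the frame of cabinet between -0.118 and -0.016 m and y of jar in the frame of cabinet between -0.16 and 0.16 m and z of jar in the frame of cabinet between 0.095 and 0.115 m and angle between jar's own z axis and vertical below 0.12 rad and linear speed of jar below 0.02 m/s and x of shaker in the frame of cabinet between 0.02 and 0.09 m and height (world z) of shaker below 0.03 m and angle between shaker's own z axis and vertical below 0.25 rad); the robot touches nothing.
It fails at once if the flap is opened while the gate is not shut (value of joint gate above 0.004 m and value of joint flap above 0.06 rad).
It fails at once if the flap is lowered before both supports are out (value of joint flap above 1.2 rad and value of joint any of support_left, support_right below 0.1 m).
It fails at once if the flap is dropped or flung down (velocity of joint flap above 3.5 rad/s).
It fails at once if the jar or the shaker is tipped over (angle between jar's own z axis and vertical above 0.9 rad or angle between shaker's own z axis and vertical above 0.7 rad).
It fails at once if the mug, the cup or the lidded glass jar is pushed out of its place (30 mm) (distance of any of mug, cup, glass_jar from where it was at the start of the episode above 0.03 m).
It also fails if it takes over 69 s, if anything falls off the work surface, if the arm or the gripper's body presses on something with over 40 N, if the wrist force passes 120 N, or if a joint passes its speed limit or range.

## Robot

A 6-joint arm with a two-finger parallel gripper is mounted at the origin on a cart in front of the work surface, level with it; the furniture and walls round the work are solid. World frame = base frame: x ahead of the robot, y to its left, z up, the work surface at z = 0. Lengths are in m, angles in rad, forces in N, time in s.
With the tool pointing down it reaches from about 0.375 to 0.975 m from the base axis. Payload 3.8 kg.
Tool frame: the origin (TCP) lies midway between the tips of the shut fingers; the grasp point (between the pads) lies 19 mm behind it (r.hold_point_z is the distance from the TCP to the grasp point, in m); z points along the fingers, y is the line along which they close (so a half turn about z gives the same grasp; the last joint's range is limited). The gripper opens to 88 mm and grips with 3 to 60 N. Pads are 18 mm wide; open, the fingers measure 123 mm over their backs; the gripper's body (75 mm by 187 mm) begins 45 mm behind the grasp point.
Start: joints at [-1.348, 0.264, 1.604, -0, 1.274, -0.037], TCP at [0.173, -0.652, 0.239] pointing down, gripper open.
Joint ranges: [-2.63, 2.63], [-0.94, 2.18], [0.31, 2.57], [-1.31, 4.45], [0, 2.66], [-2.55, 2.55]. Speed limits (rad/s): [2.57, 2.57, 3.14, 3.14, 3.14, 3.14].

## Interface

Orientations are given as a unit quaternion [x, y, z, w].
In Python, from cell import r gives the robot as it stands.
- The arm moves only by the tool servo_tool, never from a script. Its argument "moves" is one flat list of numbers, 7 for each row, row after row: the shift along the tool's x, y, z in mm, then the turn, a rotation vector about the tool's x, y, z in degrees, then the opening, from 0 (shut) to 1 (fully open). A call has exactly 5 rows; each row is the pose to reach, as a shift and turn from the pose commanded when the call began, along the tool's axes at that moment; what a row does not reach only later rows make up. A row lasts 1/12 s, in which the tool goes at most 41.7 mm and 7.16 degrees, less where a joint would pass 70% of its speed; a pose out of reach is approached as far as the arm can. A call with a gripper value outside its range is refused whole. The fingers move at their own pace and stop on an object; "squeeze" is the grip in N (left out, the last holds). Time passes only in rows, so rows that repeat a pose let the fingers close, or fill a call up. It gives the time, the measured TCP pose, the force, the opening and the grip force at its end, in the units of the state.
- r.sense(): the state, without advancing time (a new reading comes with each control period).
- r.camera(name): name is "side" or "top"; returns the picture (400x640x3 uint8, red, green, blue); there is no depth.
- r.camera_params(name): a dict with "camera_matrix" (3x3 intrinsics, pixels), "R" (3x3) and "t" (3): a world point X has camera coordinates R X + t. Camera axes: x right, y down, z forward; pixel columns grow to the right and rows downward; lengths in m; the calibration is good to about 2 mm. A picture is of the moment at which its call begins. camera_params takes no time and is no camera call.
- r.finish_job(): hands the job in; it is judged then, once.
The state is a dict: "clock": time; "q": joint angles; "qd": joint speeds; "joint_efforts": joint torques, N m; "position": TCP position; "ee_rot": TCP orientation; "contact_force": force on the tool from outside, world axes, zero at the start; "moment": the same for the moment, N m; "opening": finger opening in m; "grasp_force": force on a finger pad.
Only numpy, scipy, OpenCV 4.12 (cv2) and the standard library are available. Lean on these libraries where they do the work, as an engineer would, in place of code of your own. Each camera call takes 0.05 s, during which the arm holds its last target. There are 200 camera calls.

## Working session

There is one attempt and no reset: what is moved stays moved. The work goes in short steps, Python scripts to look and compute and a tool call to move; the robot and the scene stay as the last step left them, time stands still between calls to the robot, and variables do not carry over. Pictures are saved under pics/ and viewed, at most 10 in all, crops included, and the job is handed in when it is done.

Besides the shell and the picture viewer there is one more tool, called by a JSON object that holds its "api" and its "payload", one argument or row to a line. servo_tool: Moves the arm, as the interface text tells. Its arguments: {"type":"object","properties":{"moves":{"type":"array","items":{"type":"number"}},"squeeze":{"type":"number"}},"required":["moves"]}

```bash
mkdir -p pics
python3 - <<'E'
from cell import r
import cv2
for n in("side","top"):
    im=r.camera(n); cv2.imwrite(f"pics/{n}0.png",im[:,:,::-1]); p=r.camera_params(n); print(n,p)
s=r.sense(); print(s['clock'],s['position'],s['ee_rot'],s['opening'],r.hold_point_z)
E
```

```text
side {'camera_matrix': array([[476.87589758,   0.        , 320.41595316],
       [  0.        , 476.87589758, 205.63871683],
       [  0.        ,   0.        ,   1.        ]]), 'R': array([[ 0.94480792, -0.3275945 , -0.00445454],
       [-0.15311563, -0.42949544, -0.88999397],
       [ 0.28964393,  0.84155541, -0.45595053]]), 't': array([-0.53941565,  0.20853822,  1.45125379])}
top {'camera_matrix': array([[508.63950731,   0.        , 326.73939415],
       [  0.        , 508.63950731, 194.70645836],
       [  0.        ,   0.        ,   1.        ]]), 'R': array([[-0.00938537, -0.99995135, -0.0030365 ],
       [-0.98310386,  0.00978231, -0.18278707],
       [ 0.18280788,  0.00126967, -0.98314783]]), 't': array([0.0196147 , 0.58091711, 1.57464601])}
0.1 [ 0.17324543 -0.65172245  0.23749488] [ 9.91574315e-01  1.29535075e-01 -9.87582386e-05 -1.01585415e-03] 0.08799696774158237 0.0187
```

View pics/side0.png

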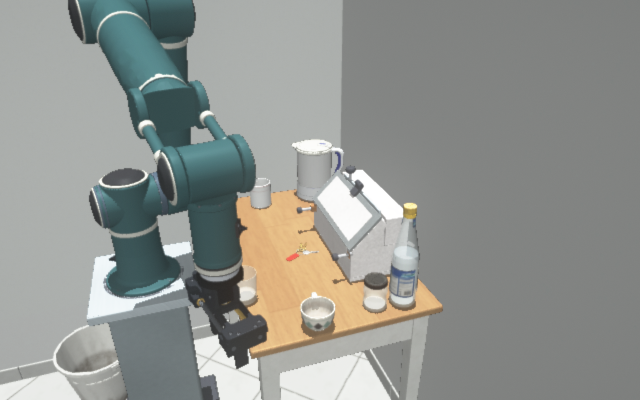

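View pics/top0.png

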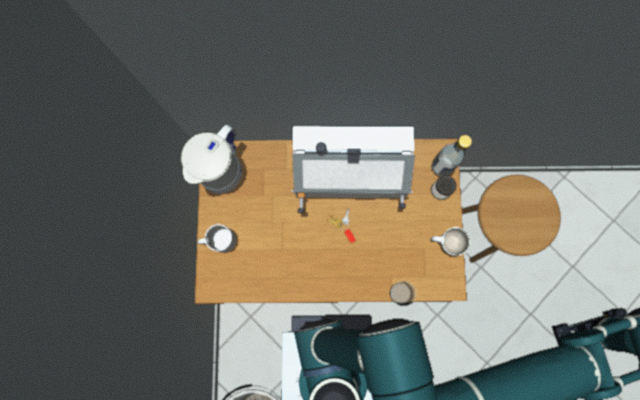

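The top view shows the cabinet, with the gate knob near (321,148), the flap grip near (353,155) and the support knobs near (302,210) and (402,205). I'll zoom in on it.

```bash
cat > h.py <<'E'
import numpy as np,cv2
from cell import r
from scipy.spatial.transform import Rotation as Ro
def ray(n,u,v,z):
    p=r.camera_params(n);K,R,t=p['camera_matrix'],p['R'],p['t']
    d=R.T@np.linalg.solve(K,[u,v,1]);c=-R.T@t
    return c+d*(z-c[2])/d[2]
def tri(a,b):
    A=[];B=[]
    for n,(u,v) in(("top",a),("side",b)):
        p=r.camera_params(n);R,t=p['R'],p['t'];d=R.T@np.linalg.solve(p['camera_matrix'],[u,v,1]);d/=np.linalg.norm(d);M=np.eye(3)-np.outer(d,d);A.append(M);B.append(M@(-R.T@t))
    return np.linalg.solve(sum(A),sum(B))
def st():
    s=r.sense();return s
E
python3 - <<'E'
from h import *
im=cv2.imread("pics/top0.png")
a=cv2.resize(im[115:225,280:425],None,fx=5,fy=5,interpolation=cv2.INTER_CUBIC)
cv2.imwrite("pics/t1.png",a)
b=cv2.imread("pics/side0.png")
cv2.imwrite("pics/s1.png",cv2.resize(b[155:285,285:410],None,fx=4.5,fy=4.5,interpolation=cv2.INTER_CUBIC))
E
```

```text
(no output)
```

View pics/t1.png

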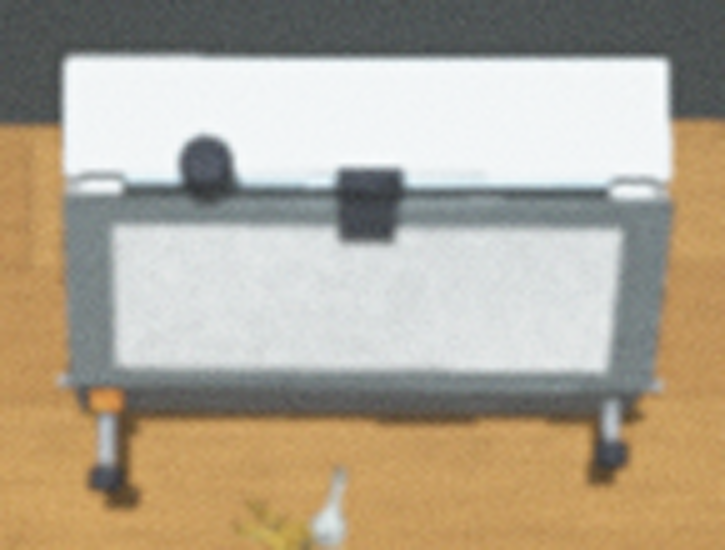

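View pics/s1.png

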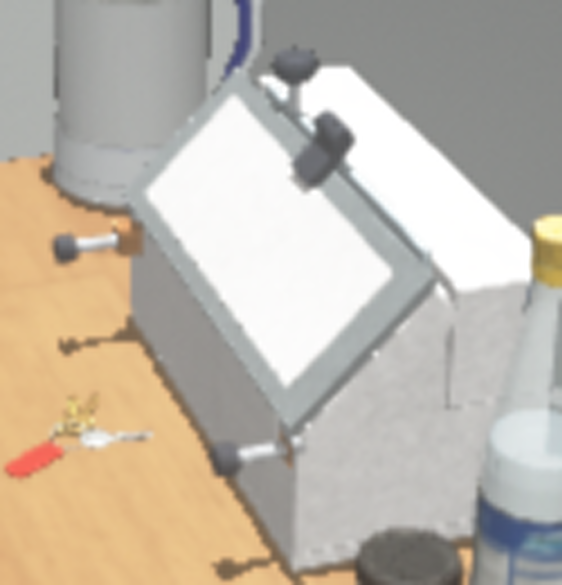

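The enlarged views show the gate knob at (207,163) top / (296,62) side. The support knobs are at (107,477)/(66,247) and (610,455)/(226,458), and the left bar is slightly out. The roof's back corners are at (63,57) and (668,60) top. All of these are crop pixels.

Run:
```python
from h import *
T=lambda u,v:(280+(u-2)/5,115+(v-2)/5)
S=lambda u,v:(285+(u-2)/4.5,155+(v-2)/4.5)
np.set_printoptions(precision=4,suppress=True)
bl=ray("top",*T(63,57),.195);br=ray("top",*T(668,60),.195)
print(bl,br,np.linalg.norm(bl-br))
d=bl-br;d[2]=0;d/=np.linalg.norm(d);yaw=np.arctan2(-d[0],d[1]);print("yaw",yaw)
y=d;x=np.array([d[1],-d[0],0])
o=(bl+br)/2-.18*x;o[2]=0
for nm,a,b in(("gate",(207,163),(296,64)),("L",(107,477),(66,247)),("R",(610,455),(226,458))):
    p=tri(T(*a),S(*b));print(nm,p,"cab",(p-o)@x,(p-o)@y,p[2])
for z in(.083,):
    for a in((107,477),(610,455)):
        p=ray("top",*T(*a),z);print(p,(p-o)@x,(p-o)@y)
for a in((58,381),(662,386)): # hinge ends
    p=ray("top",*T(*a),.105);print("hinge",p,(p-o)@x,(p-o)@y)
print("flap edge",[ ((ray("top",*T(*a),.2)-o)@x,(ray("top",*T(*a),.2)-o)@y) for a in((67,197),(672,197))])
for z in(.236,.246,.256): p=ray("top",*T(207,161),z);print(z,(p-o)@x,(p-o)@y,p)
print("o",o)
print("toolR",Ro.from_quat(r.sense()['ee_rot']).as_matrix())
for n,p in(("mug",(222,240)),("cup",(455,242)),("gj",(443,187))): print(n,ray("top",*p,.05))
```

```text
[0.765  0.1153 0.195 ] [ 0.7594 -0.2467  0.195 ] 0.3620455633084318
yaw -0.015557411504271713
gate [0.6861 0.029  0.2383] cab 0.10241979593800732 0.09354524615313566 0.23827573929174262
L [0.5273 0.0949 0.0831] cab -0.057392491544492635 0.15700745196804386 0.08311679289957342
R [ 0.5389 -0.22    0.0823] cab -0.04086832994172839 -0.1577667289196682 0.082349644312188
[0.5278 0.0949 0.083 ] -0.05690308200635549 0.15692791300969866
[ 0.5386 -0.2199  0.083 ] -0.04118650802005692 -0.15761986852965848
hinge [0.5849 0.1241 0.105 ] -0.0002144442265100659 0.18706093025753492
hinge [ 0.5781 -0.2504  0.105 ] -0.0012805534298543813 -0.1875527924707636
flap edge [(np.float64(0.09211187653865394), np.float64(0.17667700452662669)), (np.float64(0.09402312926769697), np.float64(-0.1804228553680929))]
0.236 0.1042997642413012 0.09358295248314542 [0.688 0.029 0.236]
0.246 0.10144963203306474 0.09341817108722467 [0.6851 0.0289 0.246 ]
0.256 0.09859949982482817 0.09325338969130392 [0.6823 0.0288 0.256 ]
o [ 0.5822 -0.0629  0.    ]
toolR [[ 0.9664  0.2569 -0.0005]
 [ 0.2569 -0.9664  0.002 ]
 [ 0.0001 -0.002  -1.    ]]
mug [0.4396 0.3461 0.05  ]
cup [ 0.4261 -0.3887  0.05  ]
gj [ 0.6032 -0.36    0.05  ]
```

{"api": "servo_tool", "payload": {
  "moves": [30,-23,-12,0,0,3.2,0,60,-47,-24,0,0,6.4,0,90,-70,-36,0,0,9.6,0,120,-94,-48,0,0,12.8,0,150,-117,-60,0,0,15.8,0],
  "squeeze": 20
}}

```text
clock: 0.52
position: [0.2887, -0.4989, 0.2985]
ee_rot: [1.0, -0.01, -0.0, -0.001]
contact_force: [0.9, -1.0, 0.1]
opening: 0.0571
grasp_force: 0.0
```

{"api": "servo_tool", "payload": {
  "moves": [23,-32,0,0,0,0,0,46,-63,0,0,0,0,0,69,-95,0,0,0,0,0,92,-126,0,0,0,0,0,115,-158,0,0,0,0,0]
}}

```text
clock: 0.93
position: [0.4064, -0.3428, 0.2984]
ee_rot: [1.0, -0.008, -0.0, -0.0]
contact_force: [1.1, 0.2, 0.1]
opening: 0.0235
grasp_force: 0.0
```

{"api": "servo_tool", "payload": {
  "moves": [23,-32,0,0,0,0,0,46,-63,0,0,0,0,0,69,-95,0,0,0,0,0,92,-126,0,0,0,0,0,115,-158,0,0,0,0,0]
}}

```text
clock: 1.35
position: [0.5238, -0.1866, 0.2983]
ee_rot: [1.0, -0.008, -0.0, -0.0]
contact_force: [0.0, -0.6, 0.3]
opening: 0.0003
grasp_force: 0.0
```

{"api": "servo_tool", "payload": {
  "moves": [23,-32,0,0,0,0,0,46,-63,0,0,0,0,0,69,-95,0,0,0,0,0,92,-126,0,0,0,0,0,115,-158,0,0,0,0,0]
}}

```text
clock: 1.77
position: [0.6414, -0.0305, 0.2981]
ee_rot: [1.0, -0.008, -0.0, 0.0]
contact_force: [-0.4, -1.0, -0.5]
opening: 0.0007
grasp_force: 0.0
```

```bash
cat >> h.py <<'E'
np.set_printoptions(precision=4,suppress=True)
O=np.array([.5822,-.0629,0]);YAW=-.0156
def rep(*targets):
    s=r.sense();M=Ro.from_quat(s['ee_rot']).as_matrix();p=np.array(s['position'])
    C=Ro.from_euler('z',YAW).as_matrix()
    print("t",round(s['clock'],2),"cab",C.T@(p-O),"tx",M[:,0],"tz",M[:,2],"F",np.array(s['contact_force']),"open",s['opening'],s['grasp_force'],"q6",s['q'][5])
    for t in targets: print(t,"shift mm",1000*M.T@(O+C@np.array(t)-p))
E
python3 -c "
from h import *
rep((.102,.094,.25))"
```

```text
t 1.77 cab [0.0587 0.0333 0.2981] tx [ 0.9999 -0.0157 -0.0009] tz [-0.0009 -0.0001 -1.    ] F [-0.4259 -1.017  -0.5209] open 0.0007147017615186262 0.0 q6 1.5003483214404676
(0.102, 0.094, 0.25) shift mm [ 43.3706 -60.6978  48.0679]
```

{"api": "servo_tool", "payload": {
  "moves": [15,-21,0,0,0,0,0,30,-42,10,0,0,0,0,43,-61,25,0,0,0,0,43,-61,36,0,0,0,0,43,-61,42,0,0,0,0]
}}

```text
clock: 2.18
position: [0.6838, 0.029, 0.2535]
ee_rot: [1.0, -0.007, -0.002, 0.0]
contact_force: [-0.3, -0.1, -0.5]
opening: 0.0004
grasp_force: 0.0
```

{"api": "servo_tool", "payload": {
  "moves": [0,0,4,0,0,0,0,0,0,8,0,0,0,0,0,0,12,0,0,0,0,0,0,16,0,0,0,0,0,0,20,0,0,0,0]
}}

```text
clock: 2.6
position: [0.6848, 0.027, 0.2377]
ee_rot: [1.0, -0.008, 0.001, 0.0]
contact_force: [-2.1, -0.8, 2.4]
opening: 0.0002
grasp_force: 1.2
```

{"api": "servo_tool", "payload": {
  "moves": [0,0,2,0,0,0,0,0,0,4,0,0,0,0,0,0,5,0,0,0,0,0,0,5,0,0,0,0,0,0,5,0,0,0,0]
}}

```text
clock: 3.02
position: [0.6849, 0.0271, 0.2363]
ee_rot: [1.0, -0.008, 0.001, 0.0]
contact_force: [-7.7, -1.1, 15.9]
opening: 0.0004
grasp_force: 7.5
```

{"api": "servo_tool", "payload": {
  "moves": [0,0,0,0,0,0,0,0,0,0,0,0,0,0,0,0,0,0,0,0,0,0,0,-15,0,0,0,0.3,0,0,-45,0,0,0,0.6]
}}

```text
clock: 3.43
position: [0.6825, 0.0276, 0.2729]
ee_rot: [1.0, -0.008, -0.003, 0.0]
contact_force: [-0.0, -0.2, -0.6]
opening: 0.0117
grasp_force: 0.0
```

{"api": "servo_tool", "payload": {
  "moves": [-20,-15,0,0,0,0,0.6,-48,-30,10,0,0,0,0.6,-78,-45,35,0,0,0,0.6,-108,-63,57,0,0,0,0.6,-138,-63,82,0,0,0,0.6]
}}

```text
clock: 3.85
position: [0.5474, 0.0953, 0.1949]
ee_rot: [1.0, -0.008, 0.002, -0.001]
contact_force: [0.0, 0.1, -0.0]
opening: 0.0453
grasp_force: 0.0
```

```bash
python3 -c "
from h import *
rep((-.059,.157,.068))"
```

```text
t 3.85 cab [-0.0373  0.1576  0.1949] tx [ 0.9999 -0.0151  0.0034] tz [ 0.0034  0.0019 -1.    ] F [ 0.0317  0.1206 -0.0314] open 0.04526442836638846 0.0 q6 1.7119273550568692
(-0.059, 0.157, 0.068) shift mm [-22.1651   0.8775 126.7948]
```

{"api": "servo_tool", "payload": {
  "moves": [-22,0,25,0,0,0,0.6,-22,0,60,0,0,0,0.6,-22,0,95,0,0,0,0.6,-22,0,126,0,0,0,0.6,-22,0,126,0,0,0,0.3]
}}

```text
clock: 4.27
position: [0.5202, 0.0927, 0.0625]
ee_rot: [1.0, -0.008, -0.005, 0.001]
contact_force: [-1.8, 0.2, -0.0]
opening: 0.0481
grasp_force: 0.0
```

{"api": "servo_tool", "payload": {
  "moves": [0,0,0,0,0,0,0.1,0,0,0,0,0,0,0.1,0,0,0,0,0,0,0.1,0,0,0,0,0,0,0.1,0,0,0,0,0,0,0.1]
}}

```text
clock: 4.68
position: [0.5284, 0.0954, 0.0714]
ee_rot: [1.0, -0.009, 0.003, -0.002]
contact_force: [0.4, 6.3, 0.9]
opening: 0.0211
grasp_force: 20.0
```

```bash
python3 -c "
from h import *
rep()"
```

```text
t 4.68 cab [-0.0563  0.1574  0.0714] tx [ 0.9998 -0.0174  0.0055] tz [ 0.0056  0.0037 -1.    ] F [0.3522 6.2551 0.9284] open 0.02110667891670017 20.000291168689728 q6 1.7162247051707424
```

{"api": "servo_tool", "payload": {
  "moves": [-18,0,0,0,0,0,0.1,-40,0,0,0,0,0,0.1,-64,0,0,0,0,0,0.1,-86,0,0,0,0,0,0.1,-103,0,0,0,0,0,0.1]
}}

```text
clock: 5.1
position: [0.4284, 0.0973, 0.0722]
ee_rot: [1.0, -0.008, 0.008, -0.002]
contact_force: [27.0, 2.6, -10.0]
opening: 0.0215
grasp_force: 20.0
```

{"api": "servo_tool", "payload": {
  "moves": [0,0,0,0,0,0,0.1,0,0,0,0,0,0,0.1,0,0,0,0,0,0,0.5,0,0,0,0,0,0,0.6,0,0,0,0,0,0,0.6]
}}

```text
clock: 5.52
position: [0.4235, 0.0952, 0.0697]
ee_rot: [1.0, -0.008, 0.001, -0.0]
contact_force: [0.2, -0.2, 0.6]
opening: 0.0395
grasp_force: 0.0
```

```bash
python3 -c "
from h import *
rep((-.044,-.158,.12),(-.044,-.158,.07))"
```

```text
t 5.52 cab [-0.1611  0.1556  0.0697] tx [ 0.9999 -0.0158  0.0016] tz [ 0.0016  0.     -1.    ] F [ 0.1968 -0.1892  0.5766] open 0.039484540893678276 0.0 q6 1.7507005253385124
(-0.044, -0.158, 0.12) shift mm [117.3048 313.5591 -50.1047]
(-0.044, -0.158, 0.07) shift mm [117.2245 313.5617  -0.1048]
```

{"api": "servo_tool", "payload": {
  "moves": [0,0,-20,0,0,0,0.6,0,0,-50,0,0,0,0.6,14,38,-50,0,0,0,0.6,28,76,-50,0,0,0,0.6,42,114,-50,0,0,0,0.6]
}}

```text
clock: 5.93
position: [0.4638, -0.0204, 0.1198]
ee_rot: [1.0, -0.007, 0.001, 0.0]
contact_force: [1.1, 0.3, 0.4]
opening: 0.0529
grasp_force: 0.0
```

{"api": "servo_tool", "payload": {
  "moves": [14,38,0,0,0,0,0.6,28,76,0,0,0,0,0.6,42,114,0,0,0,0,0.6,56,152,0,0,0,0,0.6,70,190,0,0,0,0,0.6]
}}

```text
clock: 6.35
position: [0.5299, -0.2128, 0.1186]
ee_rot: [1.0, -0.008, -0.0, -0.0]
contact_force: [0.9, 0.4, 0.5]
opening: 0.053
grasp_force: 0.0
```

```bash
python3 -c "
from h import *
rep((-.044,-.158,.07))"
```

```text
t 6.35 cab [-0.05   -0.1507  0.1186] tx [ 0.9999 -0.0166 -0.0006] tz [-0.0006  0.0002 -1.    ] F [0.8956 0.3796 0.4776] open 0.052988604742030036 0.0 q6 1.1619617646903588
(-0.044, -0.158, 0.07) shift mm [ 6.0145  7.2583 48.6021]
```

{"api": "servo_tool", "payload": {
  "moves": [5,9,10,0,0,0,0.6,5,9,30,0,0,0,0.6,5,9,49,0,0,0,0.6,5,9,49,0,0,0,0.4,5,9,49,0,0,0,0.1]
}}

```text
clock: 6.77
position: [0.5333, -0.2193, 0.0683]
ee_rot: [1.0, -0.008, -0.002, -0.001]
contact_force: [-0.3, -0.5, 0.4]
opening: 0.042
grasp_force: 0.0
```

{"api": "servo_tool", "payload": {
  "moves": [0,0,0,0,0,0,0.1,0,0,0,0,0,0,0.1,0,0,0,0,0,0,0.1,0,0,0,0,0,0,0.1,0,0,0,0,0,0,0.1]
}}

```text
clock: 7.18
position: [0.5359, -0.2206, 0.0713]
ee_rot: [1.0, -0.008, 0.001, 0.001]
contact_force: [0.4, -4.9, 2.4]
opening: 0.0214
grasp_force: 20.0
```

{"api": "servo_tool", "payload": {
  "moves": [-18,0,0,0,0,0,0.1,-42,0,0,0,0,0,0.1,-68,0,0,0,0,0,0.1,-94,0,0,0,0,0,0.1,-110,0,0,0,0,0,0.1]
}}

```text
clock: 7.6
position: [0.4251, -0.2187, 0.0713]
ee_rot: [1.0, -0.008, 0.002, 0.001]
contact_force: [2.3, -2.8, 1.8]
opening: 0.0215
grasp_force: 20.0
```

```bash
python3 -c "
from h import *
rep()"
```

```text
t 7.6 cab [-0.1547 -0.1582  0.0713] tx [ 0.9999 -0.0159  0.004 ] tz [ 0.0039 -0.0024 -1.    ] F [ 2.2764 -2.8482  1.7779] open 0.021544740448934556 20.000093579292297 q6 1.0595874138959622
```

Pulled about 111 mm. I'll pull on to the stop, then release.

{"api": "servo_tool", "payload": {
  "moves": [-4,0,0,0,0,0,0.1,-8,0,0,0,0,0,0.1,-8,0,0,0,0,0,0.1,-7,0,0,0,0,0,0.5,-5,0,0,0,0,0,0.8]
}}

```text
clock: 8.02
position: [0.42, -0.2173, 0.07]
ee_rot: [1.0, -0.008, -0.0, -0.0]
contact_force: [0.4, 0.6, 0.9]
opening: 0.0324
grasp_force: 0.0
```

{"api": "servo_tool", "payload": {
  "moves": [0,0,0,0,0,0,0.8,0,0,-20,0,0,0,0.8,0,0,-60,0,0,0,0.8,0,-20,-95,0,0,0,0.8,0,-40,-130,0,0,0,0.8]
}}

```text
clock: 8.43
position: [0.4198, -0.1774, 0.2007]
ee_rot: [1.0, -0.009, -0.001, -0.001]
contact_force: [0.9, 0.1, 0.7]
opening: 0.0655
grasp_force: 0.0
```

```bash
python3 -c "
from h import *
rep((.094,0,.209),(.094,0,.27))
cv2.imwrite('pics/t2.png',cv2.resize(r.camera('top')[110:250,270:470,::-1],None,fx=4,fy=4))"
```

```text
t 8.43 cab [-0.1606 -0.117   0.2007] tx [ 0.9998 -0.0178 -0.0019] tz [-0.0019  0.0011 -1.    ] F [0.9178 0.1233 0.6986] open 0.06547392712039939 0.0 q6 1.1339634420122149
(0.094, 0, 0.209) shift mm [ 254.3493 -117.5834   -8.684 ]
(0.094, 0, 0.27) shift mm [ 254.2353 -117.6456  -69.6838]
```

View pics/t2.png

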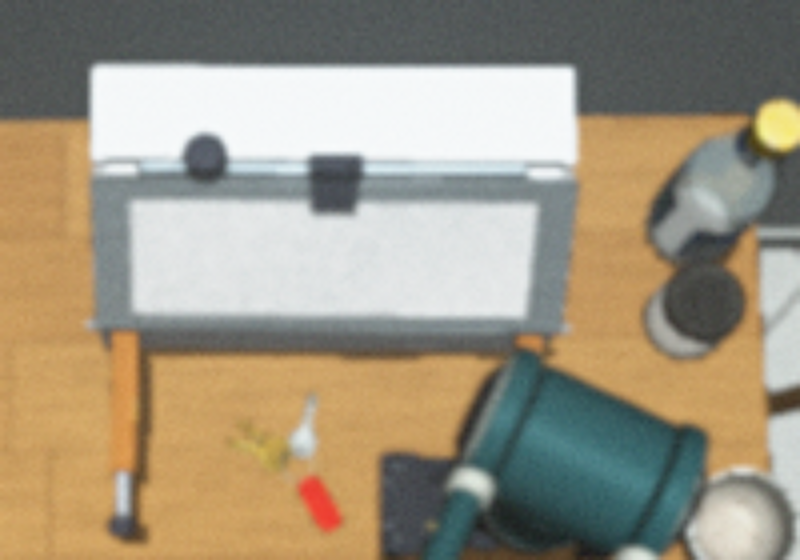

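The left support is fully out, with its knob at (123,523) in the crop. The arm hides the right one, but its travel of over 115 mm agrees. The flap is still closed and its grip is at (336,183). Next I'll go to the grip.

{"api": "servo_tool", "payload": {
  "moves": [0,-10,-35,0,0,0,0.8,20,-30,-65,0,0,0,0.8,55,-50,-80,0,0,0,0.8,90,-68,-80,0,0,0,0.8,126,-86,-80,0,0,0,0.8]
}}

```text
clock: 8.9
position: [0.5498, -0.0928, 0.2818]
ee_rot: [1.0, -0.008, 0.002, 0.0]
contact_force: [0.5, -1.2, 0.5]
opening: 0.0701
grasp_force: 0.0
```

{"api": "servo_tool", "payload": {
  "moves": [36,-12,0,0,0,0,0.8,72,-24,0,0,0,0,0.8,104,-31,0,0,0,0,0.8,128,-31,0,0,0,0,0.8,128,-31,0,0,0,0,0.8]
}}

```text
clock: 9.32
position: [0.6795, -0.0638, 0.2773]
ee_rot: [1.0, -0.007, -0.001, -0.0]
contact_force: [-0.2, -0.2, -0.0]
opening: 0.0706
grasp_force: 0.0
```

```bash
python3 -c "
from h import *
rep((.095,0,.214))"
```

```text
t 9.32 cab [0.0974 0.0006 0.2773] tx [ 0.9999 -0.0141 -0.0011] tz [-0.0011  0.0005 -1.    ] F [-0.2189 -0.2141 -0.0009] open 0.07058751239795547 0.0 q6 1.4545038836415556
(0.095, 0, 0.214) shift mm [-2.2846  0.6352 63.2908]
```

{"api": "servo_tool", "payload": {
  "moves": [0,0,20,0,0,0,0.8,0,0,45,0,0,0,0.8,0,0,64,0,0,0,0.8,0,0,66,0,0,0,0.6,0,0,66,0,0,0,0.4],
  "squeeze": 25
}}

```text
clock: 9.73
position: [0.6743, -0.0647, 0.2113]
ee_rot: [1.0, -0.008, -0.003, -0.0]
contact_force: [-0.6, -0.7, 0.3]
opening: 0.0592
grasp_force: 0.0
```

{"api": "servo_tool", "payload": {
  "moves": [0,0,0,0,0,0,0.3,0,0,0,0,0,0,0.3,0,0,0,0,0,0,0.3,0,0,0,0,0,0,0.3,0,0,0,0,0,0,0.3]
}}

```text
clock: 10.15
position: [0.6773, -0.0652, 0.2159]
ee_rot: [1.0, -0.008, 0.002, 0.0]
contact_force: [-0.8, -1.0, 4.1]
opening: 0.0398
grasp_force: 25.0
```

```bash
python3 -c "
from h import *
rep((.095,0,.214))
for a in range(0,142,9):
  f=np.radians(52.3+a);print(a,np.round([155.4*np.cos(f)-95,123-155.4*np.sin(f)],1))"
```

```text
t 10.15 cab [ 0.0951 -0.0008  0.2159] tx [ 0.9999 -0.0161  0.0033] tz [ 0.0033 -0.0006 -1.    ] F [-0.7985 -1.0009  4.0633] open 0.03984391520457694 25.000252202153206 q6 1.4544887376207587
(0.095, 0, 0.214) shift mm [-0.1562 -0.7829  1.9322]
0 [0. 0.]
9 [-20.4 -13.3]
18 [-42.6 -23.3]
27 [-66.1 -29.7]
36 [-90.4 -32.3]
45 [-114.7  -31.1]
54 [-138.6  -26.2]
63 [-161.4  -17.5]
72 [-182.6   -5.4]
81 [-201.6    9.9]
90 [-218.   28.]
99 [-231.3   48.4]
108 [-241.3   70.6]
117 [-247.7   94.1]
126 [-250.3  118.4]
135 [-249.1  142.7]
```

{"api": "servo_tool", "payload": {
  "moves": [-10,0,-7,0,0,0,0.3,-31,0,-18.5,0,0,0,0.3,-54,0,-27,0,0,0,0.3,-78,0,-31,0,0,0,0.3,-102,0,-32,0,0,0,0.3]
}}

```text
clock: 10.57
position: [0.5756, -0.0634, 0.2482]
ee_rot: [1.0, -0.008, 0.003, 0.0]
contact_force: [2.8, 0.4, -2.3]
opening: 0.0399
grasp_force: 25.0
```

{"api": "servo_tool", "payload": {
  "moves": [-12.5,0,1,0,0,0,0.3,-25,0,3,0,0,0,0.3,-37,0,6,0,0,0,0.3,-48,0,10,0,0,0,0.3,-59.5,0,14.5,0,0,0,0.3]
}}

```text
clock: 10.98
position: [0.5159, -0.0623, 0.2339]
ee_rot: [1.0, -0.008, 0.003, 0.0]
contact_force: [0.9, 0.9, 3.1]
opening: 0.0397
grasp_force: 25.0
```

```bash
python3 -c "
from h import *
rep()
for a in range(63,138,6):
  f=np.radians(52.3+a);print(a,np.round([155.4*np.cos(f)-95+161.4,123-155.4*np.sin(f)+17.5],1))"
```

```text
t 10.98 cab [-0.0663 -0.0004  0.2339] tx [ 0.9999 -0.016   0.0056] tz [ 0.0056 -0.0004 -1.    ] F [0.9134 0.921  3.1232] open 0.039715849842090284 24.99987395480275 q6 1.418152701100893
63 [-0.  0.]
69 [-14.3   7.7]
75 [-27.8  16.9]
81 [-40.2  27.4]
87 [-51.4  39.2]
93 [-61.4  52. ]
99 [-69.9  65.9]
105 [-77.   80.5]
111 [-82.4  95.8]
117 [-86.3 111.6]
123 [-88.5 127.8]
129 [-89. 144.]
135 [-87.7 160.2]
```

{"api": "servo_tool", "payload": {
  "moves": [-14.3,0,7.7,0,0,0,0.3,-27.8,0,17,0,0,0,0.3,-40,0,27.5,0,0,0,0.3,-51.5,0,39,0,0,0,0.3,-61.5,0,52,0,0,0,0.3]
}}

```text
clock: 11.4
position: [0.453, -0.0612, 0.1801]
ee_rot: [1.0, -0.008, 0.001, 0.0]
contact_force: [0.4, 1.1, 0.6]
opening: 0.0398
grasp_force: 25.0
```

{"api": "servo_tool", "payload": {
  "moves": [-8.5,0,14,0,0,0,0.3,-15.5,0,28.5,0,0,0,0.3,-21,0,44,0,0,0,0.3,-25,0,59.5,0,0,0,0.3,-27,0,76,0,0,0,0.3]
}}

```text
clock: 11.82
position: [0.4261, -0.0607, 0.1032]
ee_rot: [1.0, -0.008, 0.001, -0.0]
contact_force: [1.2, 0.2, 0.7]
opening: 0.0397
grasp_force: 25.0
```

{"api": "servo_tool", "payload": {
  "moves": [-0.5,0,9,0,0,0,0.3,-0.5,0,17,0,0,0,0.3,0,0,25,0,0,0,0.3,1,0,32,0,0,0,0.3,1,0,33,0,0,0,0.3]
}}

```text
clock: 12.23
position: [0.4272, -0.0608, 0.0707]
ee_rot: [1.0, -0.008, -0.001, -0.0]
contact_force: [-6.8, 1.9, 14.8]
opening: 0.0396
grasp_force: 25.0
```

```bash
python3 -c "
from h import *
rep((-.154,0,.071))"
```

```text
t 12.23 cab [-0.155  -0.0003  0.0707] tx [ 0.9999 -0.0158 -0.0022] tz [-0.0022  0.0005 -1.    ] F [-6.7708  1.8894 14.8031] open 0.03963329432219169 24.99835249967873 q6 1.3874096621445065
(-0.154, 0, 0.071) shift mm [ 0.9958 -0.2836 -0.2582]
```

{"api": "servo_tool", "payload": {
  "moves": [0,0,-2,0,0,0,0.5,0,0,-2,0,0,0,0.8,0,0,-2,0,0,0,0.8,0,0,-3,0,0,0,1,0,0,-20,0,0,0,1]
}}

```text
clock: 12.65
position: [0.4247, -0.0604, 0.0876]
ee_rot: [1.0, -0.008, -0.003, -0.001]
contact_force: [-0.6, 0.1, 0.2]
opening: 0.0683
grasp_force: 0.0
```

{"api": "servo_tool", "payload": {
  "moves": [0,0,-40,0,0,0,1,0,0,-80,0,0,0,1,0,0,-120,0,0,0,1,0,0,-160,0,0,0,1,0,0,-200,0,0,0,1]
}}

```text
clock: 13.07
position: [0.4269, -0.0608, 0.2921]
ee_rot: [1.0, -0.008, 0.0, 0.0]
contact_force: [1.5, -0.5, -0.2]
opening: 0.0879
grasp_force: 0.0
```

```bash
python3 -c "
from h import *
rep()
cv2.imwrite('pics/t3.png',cv2.resize(r.camera('top')[110:250,270:470,::-1],None,fx=4,fy=4,interpolation=2))
cv2.imwrite('pics/s3.png',cv2.resize(r.camera('side')[155:295,275:425,::-1],None,fx=4,fy=4,interpolation=2))"
```

```text
t 13.07 cab [-0.1553 -0.0004  0.2921] tx [ 0.9999 -0.016   0.0003] tz [ 0.0003 -0.0001 -1.    ] F [ 1.5055 -0.5088 -0.2187] open 0.0879013055250072 0.0 q6 1.3874825098893568
```

View pics/t3.png

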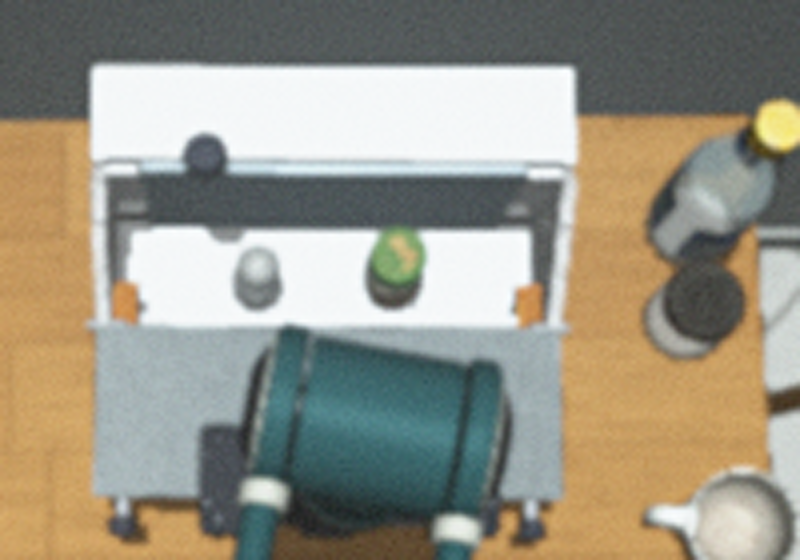

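View pics/s3.png

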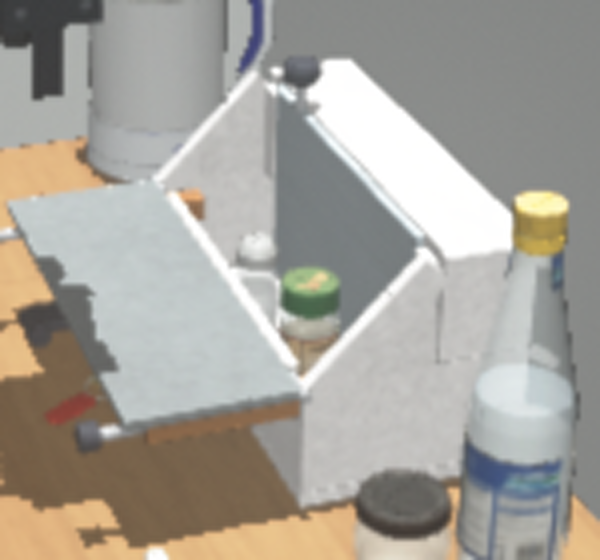

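The flap lies level on both supports. The jar has a green cap, centred at (399,253) in the top crop and near (312,282) in the side crop, and stands to the right of the shaker at (258,265).

```bash
python3 -c "
from h import *
C=Ro.from_euler('z',YAW).as_matrix()
im=cv2.imread('pics/t3.png');h=cv2.cvtColor(im,cv2.COLOR_BGR2HSV)
m=cv2.inRange(h,(35,60,60),(85,255,255));y,x=np.nonzero(m);print(x.min(),x.max(),y.min(),y.max(),len(x))
T=lambda u,v:(270+(u-1.5)/4,110+(v-1.5)/4)
for n,u,v,z in(('cap',(x.min()+x.max())/2,y.min()+ (x.max()-x.min())/2,.118),('shaker',258,262,.095)):
  p=ray('top',*T(u,v),z);print(n,C.T@(p-O))
p=tri(T(399,252),(275+310/4,155+281/4));print('tri',C.T@(p-O))
rep((.053,-.05,.14))
"
```

```text
256 495 227 559 1807
cap [-0.0185 -0.0363  0.118 ]
shaker [0.0527 0.0539 0.095 ]
tri [ 0.0558 -0.055   0.1138]
t 13.17 cab [-0.1507 -0.0012  0.2984] tx [ 0.9998 -0.0159  0.0143] tz [ 0.0143 -0.003  -0.9999] F [ 0.6788 -0.6551 -0.2821] open 0.08818432336669915 0.0 q6 1.3875001743761528
(0.053, -0.05, 0.14) shift mm [201.4242  48.2678 161.4786]
```

{"api": "servo_tool", "payload": {
  "moves": [30,8,0,0,0,0,1,70,18,0,0,0,0,1,110,29,0,0,0,0,1,150,40,0,0,0,0,1,180,50,10,0,0,0,1],
  "squeeze": 15
}}

```text
clock: 13.58
position: [0.6101, -0.1147, 0.281]
ee_rot: [1.0, -0.008, 0.002, 0.0]
contact_force: [0.3, 1.1, 0.6]
opening: 0.0881
grasp_force: 0.0
```

{"api": "servo_tool", "payload": {
  "moves": [10,0,20,0,0,0,1,20,2,50,0,0,0,1,25,3,80,0,0,0,1,25,3,95,0,0,0,1,25,3,95,0,0,0,1]
}}

```text
clock: 14.0
position: [0.6279, -0.1164, 0.1782]
ee_rot: [1.0, -0.008, -0.005, -0.001]
contact_force: [0.0, 0.3, -0.5]
opening: 0.088
grasp_force: 0.0
```

```bash
python3 -c "
from h import *
C=Ro.from_euler('z',YAW).as_matrix()
im=cv2.imread('pics/t3.png')[:310,350:450];h=cv2.cvtColor(im,cv2.COLOR_BGR2HSV)
m=cv2.inRange(h,(35,60,60),(85,255,255));y,x=np.nonzero(m);x=x+350;print(x.min(),x.max(),y.min(),y.max(),len(x))
p=ray('top',270+((x.min()+x.max())/2-1.5)/4,110+(y.min()+(x.max()-x.min())/2-1.5)/4,.118);print('cap',C.T@(p-O))
rep((.052,-.055,.08))
"
```

```text
372 422 227 285 1777
cap [ 0.056  -0.0534  0.118 ]
t 14.0 cab [ 0.0465 -0.0528  0.1782] tx [ 0.9998 -0.016  -0.0109] tz [-0.0108  0.0024 -0.9999] F [ 0.0297  0.3229 -0.4516] open 0.08797258722251922 0.0 q6 1.3645212344508413
(0.052, -0.055, 0.08) shift mm [ 6.5355  2.4101 98.1455]
```

{"api": "servo_tool", "payload": {
  "moves": [2,0,15,0,0,0,1,2,0,35,0,0,0,1,2,0,55,0,0,0,1,2,0,75,0,0,0,1,2,0,92,0,0,0,1]
}}

```text
clock: 14.42
position: [0.6336, -0.1172, 0.093]
ee_rot: [1.0, -0.008, 0.0, 0.0]
contact_force: [-1.1, 1.0, 0.9]
opening: 0.088
grasp_force: 0.0
```

{"api": "servo_tool", "payload": {
  "moves": [0,0,6,0,0,0,1,0,0,9,0,0,0,0.8,0,0,9,0,0,0,0.6,0,0,9,0,0,0,0.4,0,0,9,0,0,0,0.4]
}}

```text
clock: 14.83
position: [0.6347, -0.1175, 0.086]
ee_rot: [1.0, -0.008, 0.001, 0.0]
contact_force: [0.6, 0.8, 0.9]
opening: 0.0635
grasp_force: 0.0
```

{"api": "servo_tool", "payload": {
  "moves": [0,0,0,0,0,0,0.4,0,0,0,0,0,0,0.4,0,0,0,0,0,0,0.4,0,0,0,0,0,0,0.4,0,0,0,0,0,0,0.4]
}}

```text
clock: 15.25
position: [0.634, -0.1175, 0.085]
ee_rot: [1.0, -0.008, 0.001, 0.0]
contact_force: [-0.3, -0.1, 3.0]
opening: 0.0446
grasp_force: 15.0
```

```bash
python3 -c "
from h import *
rep()"
```

```text
t 15.25 cab [ 0.0527 -0.0537  0.085 ] tx [ 0.9999 -0.0159  0.0013] tz [ 0.0013 -0.0005 -1.    ] F [-0.259  -0.1287  2.9517] open 0.04456233035190048 14.971038785297424 q6 1.3651249522573636
```

{"api": "servo_tool", "payload": {
  "moves": [0,0,-10,0,0,0,0.4,0,0,-28,0,0,0,0.4,-1,0,-50,0,0,0,0.4,-2,0,-75,0,0,0,0.4,-3,0,-100,0,0,0,0.4]
}}

```text
clock: 15.67
position: [0.6296, -0.1168, 0.1847]
ee_rot: [1.0, -0.008, -0.001, -0.0]
contact_force: [-0.3, -0.2, -0.3]
opening: 0.0444
grasp_force: 15.0
```

{"api": "servo_tool", "payload": {
  "moves": [-3,0,-15,0,0,0,0.4,-15,0,-25,0,0,0,0.4,-35,0,-28,0,0,0,0.4,-58,0,-28,0,0,0,0.4,-80,0,-28,0,0,0,0.4]
}}

```text
clock: 16.08
position: [0.5494, -0.1157, 0.2124]
ee_rot: [1.0, -0.008, -0.0, -0.0]
contact_force: [-0.4, 0.2, -0.7]
opening: 0.0445
grasp_force: 15.0
```

```bash
python3 -c "
from h import *
rep((-.07,-.0537,.182))"
```

```text
t 16.08 cab [-0.032  -0.0533  0.2124] tx [ 0.9999 -0.0157 -0.0002] tz [-0.0002  0.0001 -1.    ] F [-0.3855  0.1617 -0.6904] open 0.044457510371472345 14.974779412150383 q6 1.3345596588839097
(-0.07, -0.0537, 0.182) shift mm [-38.004    0.4335  30.4455]
```

{"api": "servo_tool", "payload": {
  "moves": [-15,0,0,0,0,0,0.4,-30,0,5,0,0,0,0.4,-38,0,15,0,0,0,0.4,-38,0,24,0,0,0,0.4,-38,0,30,0,0,0,0.4]
}}

```text
clock: 16.5
position: [0.5116, -0.115, 0.1811]
ee_rot: [1.0, -0.008, -0.001, -0.0]
contact_force: [-0.6, -0.8, -0.8]
opening: 0.0447
grasp_force: 15.0
```

{"api": "servo_tool", "payload": {
  "moves": [0,0,0,0,0,0,0.4,0,0,1,0,0,0,0.4,0,0,2,0,0,0,0.4,0,0,3,0,0,0,0.4,0,0,3.5,0,0,0,0.4]
}}

```text
clock: 16.92
position: [0.513, -0.1153, 0.1789]
ee_rot: [1.0, -0.008, 0.0, 0.0]
contact_force: [0.1, 0.1, -0.3]
opening: 0.0442
grasp_force: 15.0
```

```bash
python3 -c "
from h import *
rep()"
```

```text
t 16.92 cab [-0.0683 -0.0535  0.1789] tx [ 0.9999 -0.0158  0.0005] tz [ 0.0005 -0.0001 -1.    ] F [ 0.1446  0.1328 -0.3386] open 0.044245172290264395 14.974483789410442 q6 1.3181126337042575
```

{"api": "servo_tool", "payload": {
  "moves": [0,0,0.5,0,0,0,0.4,0,0,1,0,0,0,0.4,0,0,1.5,0,0,0,0.4,0,0,2,0,0,0,0.4,0,0,2,0,0,0,0.4]
}}

```text
clock: 17.33
position: [0.5132, -0.1154, 0.1779]
ee_rot: [1.0, -0.008, 0.001, 0.0]
contact_force: [-0.4, 0.4, 4.6]
opening: 0.0445
grasp_force: 15.0
```

Contact at 4.6 N. I'll release and go straight up.

{"api": "servo_tool", "payload": {
  "moves": [0,0,-0.5,0,0,0,0.5,0,0,-0.5,0,0,0,0.6,0,0,-0.5,0,0,0,0.8,0,0,-0.5,0,0,0,1,0,0,-0.5,0,0,0,1]
}}

```text
clock: 17.75
position: [0.5121, -0.1152, 0.1767]
ee_rot: [1.0, -0.008, -0.0, -0.0]
contact_force: [-0.7, -0.0, 0.2]
opening: 0.069
grasp_force: 0.0
```

{"api": "servo_tool", "payload": {
  "moves": [0,0,0,0,0,0,1,0,0,-10,0,0,0,1,0,0,-30,0,0,0,1,0,0,-55,0,0,0,1,0,0,-80,0,0,0,1]
}}

```text
clock: 18.17
position: [0.512, -0.1151, 0.2581]
ee_rot: [1.0, -0.008, -0.001, -0.0]
contact_force: [0.5, -0.4, 0.4]
opening: 0.0881
grasp_force: 0.0
```

{"api": "servo_tool", "payload": {
  "moves": [0,0,-25,0,0,0,1,-10,0,-45,0,0,0,1,-40,0,-50,0,0,0,1,-70,0,-50,0,0,0,1,-80,0,-50,0,0,0,1]
}}

```text
clock: 18.58
position: [0.4303, -0.1139, 0.3088]
ee_rot: [1.0, -0.008, 0.0, 0.0]
contact_force: [-0.1, 0.7, -0.1]
opening: 0.0879
grasp_force: 0.0
```

```bash
python3 -c "
from h import *
rep()
t=r.camera('top')[110:260,180:480,::-1];s=r.camera('side')[155:305,275:425,::-1]
cv2.imwrite('pics/f.png',np.hstack([cv2.resize(t,(500,250)),cv2.resize(s,(250,250))]))"
```

```text
t 18.58 cab [-0.1511 -0.0534  0.3088] tx [ 0.9999 -0.0161  0.0009] tz [ 0.0009 -0.0008 -1.    ] F [-0.1343  0.7276 -0.053 ] open 0.08788875406865401 0.0 q6 1.2726505014824405
```

View pics/f.png

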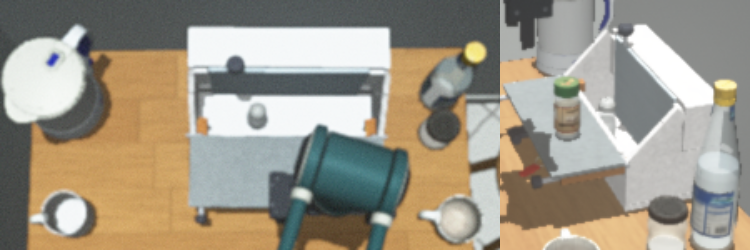

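The jar stands upright on the flap at (567,108), the shaker is still standing in the box at (257,115), and the arm is clear of everything.

```bash
python3 -c "
from cell import r
print(r.finish_job())"
```

```text
the job is handed in; nothing more can be done
None
```

The job is handed in at about 18.6 s, no verdict shown: gate pressed shut, both supports pulled out, flap lowered level onto them, jar upright on the flap and shaker still standing in the pass box, with the mug, cup and glass jar never touched.

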